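# Show the dish's clamped end to the light panel

### The arm

A 6-joint arm with a two-finger parallel gripper is mounted at the origin on the work surface. World frame = base frame: x ahead of the robot, y to its left, z up, the work surface at z = 0. Lengths are in mm, angles in rad, forces in N, time in s.
With the tool pointing down it reaches from about 275 to 825 mm from the base axis. Payload 5.2 kg.
Tool frame: the origin (TCP) lies at the very end of the fingers, on their centre line; the grasp point (between the pads) lies 19 mm behind it; z points along the fingers, y is the line along which they close (so a half turn about z gives the same grasp; the last joint's range is limited). The gripper opens to 93 mm and grips with 3 to 60 N. Pads are 15 mm wide; open, the fingers measure 128 mm over their backs; the gripper's body (75 mm by 188 mm) begins 65 mm behind the grasp point.
Start: joints at [0.959, 0.259, 1.535, -0, 1.348, -0.203], TCP at [218.609, 504.693, 218.653] pointing down, gripper open.
Joint ranges: [-3.14, 3.14], [-0.91, 2.08], [0.19, 2.58], [-1.22, 4.36], [0.22, 2.71], [-3.12, 3.12]. Speed limits (rad/s): [2.57, 2.57, 3.14, 3.14, 3.14, 3.14].

### API

Orientations are given as [roll, pitch, yaw] about the fixed x, y, z axes, in that order (R = Rz(yaw) Ry(pitch) Rx(roll)).
In Python, from bench import robot gives the robot as it stands. The module is installed in compiled form; this text tells all that it offers. Calls block until the motion is done:
- robot.move_ptp(position, orientation): joint-space move of the TCP to a pose.
- robot.move_linear(position, ori=None, speed=150, f_stop=None): straight line of the TCP; ori=None keeps the orientation; speed is the mean speed in mm/s. With f_stop (N) it stops when the force on the tool has changed by that much, and returns True; else False.
- robot.move_j(angles): joint-space move.
- robot.move_gripper(opening): opening from 0.0 (shut) to 1.0 (fully open); the grip force is fixed at half the most; returns when the fingers have stopped.
- robot.sleep(seconds).
- robot.inverse_kinematics(position, orientation): joint angles nearest the present ones, or None.
- robot.get_image(name): name is "side" or "top"; returns a dict with "img" (400x640x3 uint8, blue, green, red), "fovy" (degrees; the focal length in pixels is half the picture's height over the tangent of half this angle, whatever the lens; pixels are square), "cx", "cy" (the principal point, pixels), "eye" and "orientation" of the camera in the world. Camera axes: x right, y down, z forward; pixel columns grow to the right and rows downward; lengths in mm; the calibration is good to about 2 mm. A picture is of the moment at which its call begins. There is no depth.
A pose or a line that the arm cannot do raises robot.MotionError and nothing moves.
- robot.hand_in(): hands the job in; it is judged then, once.
Readings, each from a call of its own:
- robot.current_t(): time.
- robot.current_qpos(): joint angles.
- robot.current_joint_vel(): joint speeds.
- robot.current_joint_efforts(): joint torques, N m.
- robot.current_tcp_pos(): TCP position.
- robot.current_eef_rot(): TCP orientation.
- robot.current_contact_force(): force on the tool from outside, world axes, zero at the start.
- robot.current_ft_torque(): the same for the moment, N m.
- robot.current_gripper_width(): opening from 0.0 (shut) to 1.0 (fully open).
- robot.current_finger_force(): force on a finger pad.
Only numpy, scipy, OpenCV 4.12 (cv2) and the standard library are available. Lean on these libraries where they do the work, as an engineer would, in place of code of your own. Each camera call takes 0.05 s, during which the arm holds its last target. There are 200 camera calls.

### The job

A small oblong stone dish with a loose ball in its hollow sits in the slide-jaw fixture. Slide the jaw well open, lift the dish out level, and give it about a quarter turn so that the end face the sliding jaw was covering looks squarely at the upright light panel, with the ball, untouched, staying in the middle of its hollow all the way. Finish still holding the dish level and steady in the air, that end about 7 cm in front of the middle of the panel's lit plate; do not disturb the other things on the bench.

Things in the scene. Friction and masses are not known exactly. Their poses are not given: they have to be found in the camera images.
- fixture: Slide-jaw fixture, fixed. Origin on the bench under the dish bed's middle; +x along the jaw axis towards the sliding jaw, roughly away from the robot. Base plate 240 x 110 x 12 mm (x -105 to +135); bed bar 100 long, 36 wide, top 42 mm up: the dish overhangs 10 mm a side. Fixed jaw: face at x = -52.5, top 60 mm up; an end rubbing on it tips the dish: draw it a few mm to +x before lifting.
- jaw (a joint): Sliding jaw's travel along fixture +x in m: 0 closed, 0.05 fully open; starts between 0 and 0.003. About 2.5 N of sliding friction plus light damping; stays where it is left. The jaw is a grey block 62 wide, 24 thick, top at 87.5 mm, with an 8 mm thick lip that reaches 10 mm over the top of the dish when closed, so the dish cannot be lifted until the jaw is open.
- jaw_tab (a point): Top middle of the steel tab that stands upright on the sliding jaw: tab 22 (fixture x) x 14 (fixture y) mm, 40 mm tall, from 87.5 to 127.5 mm above the bench; moves with the jaw. Pinch it across its 14 mm and pull along fixture +x.
- dish: White marble block 100 (x) x 56 (y) x 36 (z) mm, about 0.5 kg. Origin: centre of its underside, on its vertical through the centre of mass; x is the long axis. It starts on the bed, long axis along the fixture's x, ends held between the jaws with 1 to 2.5 mm of play at each end, its two long sides free to be gripped across 56 mm. Its +x end faces the sliding jaw.
- dish_hollow (a point): Lowest point of the shallow round faceted hollow in the dish's top, 27.5 mm above its underside, on its middle axis. Hollow 45 mm across, 8.5 mm deep, sloping at 12 degrees up to 9 mm from the middle, then at 24 degrees.
- dish_end (a point): Centre of the dish's +x end face (the one the sliding jaw covers, with a small brass stud), 50 mm from the dish's middle and 18 mm above its underside.
- ball: Loose black stone ball, 26 mm diameter, about 26 g, resting in the hollow; its top is about 18 mm above the dish's top. Origin at its underside as built: it turns with the ball.
- ball_center (a point): Centre of the ball.
- panel: Upright two-faced light panel, fixed, standing to the left or to the right of the fixture. Plate 170 (its x) x 16.5 (its y) mm, from 50 to 160 mm above the bench, on a stem and a foot 120 x 90 x 14 mm. Both lit faces are alike and look along its +y and -y. Origin on the bench below the plate's middle.
- panel_mid (a point): Middle of the panel's plate, 105 mm above the bench; each lit face is 8 mm from it along panel y.
- vase: Bystander: cream stone vase, 84 mm wide, 140 mm tall, origin under its foot; stands on the side of the fixture where the panel is not.
- candle_stand: Bystander: black stone candle stand, 104 mm wide, 70 mm tall, origin under its foot.
- tumbler: Bystander: marble tumbler, 68 mm wide, 55 mm tall, origin under its foot.
- brush: Bystander: hand brush lying on the bench, under 50 mm high.
- sanding_block: Bystander: cork sanding block 90 x 60 x 30 mm, origin under its middle.
- polish_jar: Bystander: jar of polish, 64 mm wide, 70 mm tall, origin under its foot.
- bowl: Bystander: terracotta bowl, 120 mm wide, 50 mm tall, origin under its foot.
Mind the look-alikes: they are no part of the job. What is shaped like the panel but red or yellow is not meant. What is shaped like the dish but orange or red is not meant.

How it is judged:
By the outcome, as a careful person would: the job done as asked, in the order asked, and still so for the second after the job is handed in, while the arm keeps its last pose, push and grip.
It also fails if it takes over 64 s, if anything falls off the work surface, if the arm or the gripper's body presses on something with over 40 N, if the wrist force passes 120 N, or if a joint passes its speed limit or range.

## Working session

There is one attempt and no reset: what is moved stays moved. The work goes in short steps, each a Python script; the robot and the scene stay as the last script left them, time stands still between calls to the robot, and variables do not carry over. Pictures are saved under pics/ and viewed, at most 10 in all, crops included, and the job is handed in when it is done.

```bash
mkdir -p pics
python3 - <<'E'
from bench import robot
import cv2
for n in("side","top"):
    d=robot.get_image(n); cv2.imwrite(f"pics/{n}0.png",d["img"]); print(n,{k:v for k,v in d.items() if k!="img"})
print(robot.current_eef_rot(),robot.current_t())
E
```

```text
side {'fovy': 44.79847267064632, 'cx': 323.58951192154416, 'cy': 204.4254748087539, 'eye': array([ 448.3796426, 1136.5457914, 1402.1673264]), 'orientation': array([-2.47025088e+00,  1.87734104e-03, -3.05453557e+00])}
top {'fovy': 45.7680328442318, 'cx': 313.51892503534657, 'cy': 211.70420502358087, 'eye': array([ 374.02148243,   94.98172251, 1476.45420145]), 'orientation': array([-3.03177627,  0.01237558, -1.58974622])}
[-3.14004598e+00 -3.28682520e-04  2.73280633e+00] 0.1
```

View pics/top0.png

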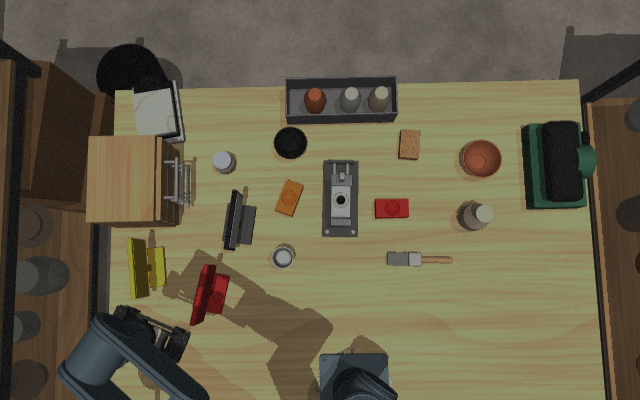

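View pics/side0.png

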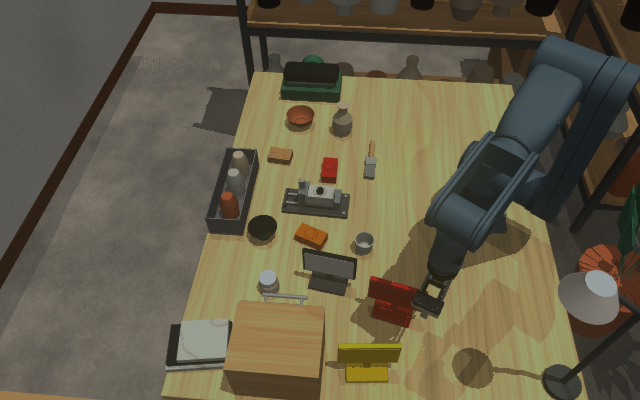

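The top view shows the fixture at about (341,198), with the black/grey panel on its left at about (238,222). I'll enlarge both.

```bash
python3 - <<'E'
import cv2
a=cv2.imread("pics/top0.png")[150:260,215:375]; cv2.imwrite("pics/topc.png",cv2.resize(a,None,fx=5,fy=5,interpolation=cv2.INTER_CUBIC))
a=cv2.imread("pics/side0.png")[175:295,270:370]; cv2.imwrite("pics/sidec.png",cv2.resize(a,None,fx=5,fy=5,interpolation=cv2.INTER_CUBIC))
E
cat > h.py <<'E'
import numpy as np
from scipy.spatial.transform import Rotation as R
C={"side":(44.79847267064632,323.58951192154416,204.4254748087539,[448.3796426,1136.5457914,1402.1673264],[-2.47025088,1.87734104e-03,-3.05453557]),
"top":(45.7680328442318,313.51892503534657,211.70420502358087,[374.02148243,94.98172251,1476.45420145],[-3.03177627,0.01237558,-1.58974622])}
def px(c,u,v,z):
    f,cx,cy,e,o=C[c]; F=200/np.tan(np.radians(f/2)); d=R.from_euler("xyz",o).apply([(u-cx)/F,(v-cy)/F,1]); e=np.array(e)
    return e+d*(z-e[2])/d[2]
def proj(c,p):
    f,cx,cy,e,o=C[c]; F=200/np.tan(np.radians(f/2)); q=R.from_euler("xyz",o).inv().apply(np.array(p)-e)
    return np.c_[cx+F*q[...,0]/q[...,2],cy+F*q[...,1]/q[...,2]]
E
```

```text
(no output)
```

View pics/topc.png

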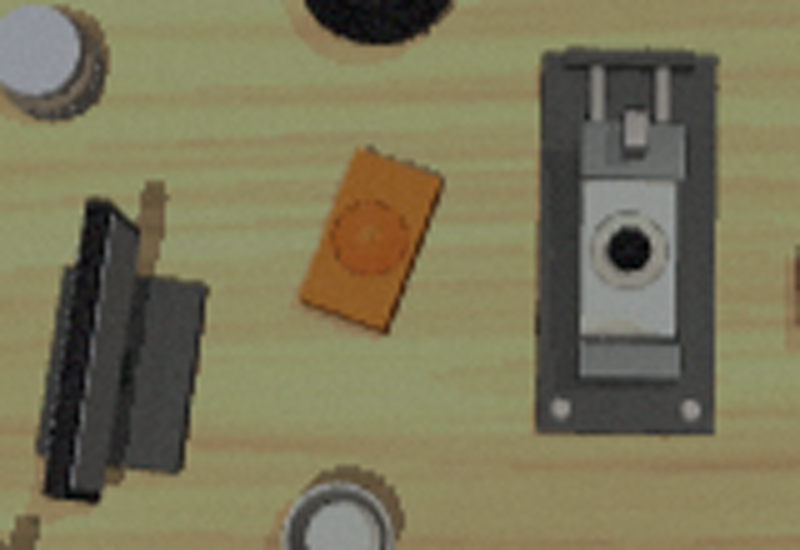

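View pics/sidec.png

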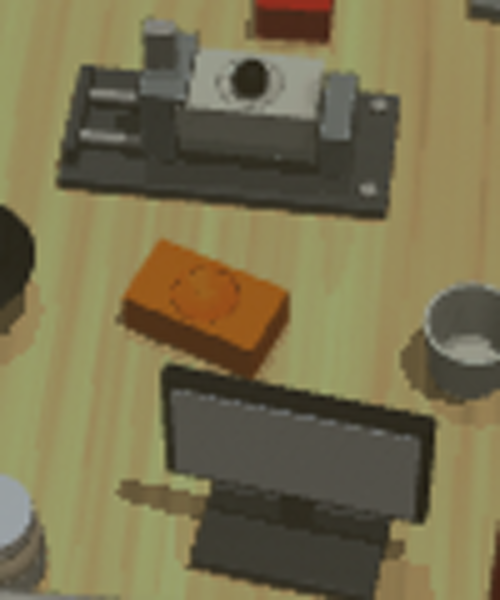

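```bash
cat > fit.py <<'E'
from h import *
from scipy.optimize import least_squares
t=lambda u,v:("top",214.6+u/5,149.6+v/5)
s=lambda u,v:("side",269.6+u/5,174.6+v/5)
fix=[(t(545,52),(135,55,12)),(t(717,57),(135,-55,12)),(t(537,432),(-105,55,12)),(t(714,433),(-105,-55,12)),
 (s(85,66),(135,-55,12)),(s(400,95),(-105,-55,12)),(s(61,178),(135,55,12)),(s(388,207),(-105,55,12))]
# panel x taken along fixture x roughly, y toward +y
pan=[(t(87,200),(85,8.25,160)),(t(110,201),(85,-8.25,160)),(t(45,495),(-85,8.25,160)),(t(73,498),(-85,-8.25,160)),
 (t(207,287),(60,-45,14)),(t(183,472),(-60,-45,14)),
 (s(164,368),(85,8.25,160)),(s(434,420),(-85,8.25,160)),(s(168,468),(85,8.25,50)),(s(421,522),(-85,8.25,50)),(s(190,565),(60,45,14)),(s(376,597),(-60,45,14))]
def fit(obs,x0):
    def r(p):
        c,w=np.cos(p[2]),np.sin(p[2]); o=[]
        for (cam,u,v),(x,y,z) in obs:
            o+=list((proj(cam,[[p[0]+c*x-w*y,p[1]+w*x+c*y,z]])-[u,v])[0])
        return o
    q=least_squares(r,x0,loss="soft_l1",x_scale=[10,10,.1]); return q.x,np.round(np.reshape(r(q.x),(-1,2)),1).tolist()
if __name__=="__main__":
    for o,x0 in((fix,[450,50,0]),(pan,[400,250,0])):
        p,r=fit(o,x0); print(p,r)
    print("ball z74.5+: top",px(*t(629,249),82.5),"side",px(*s(250,78),82.5))
    print("tab top",px(*t(637,113),127.5),px(*s(158,26),127.5))
    print("dish corners",[px(*t(*a),78)[:2].round(1) for a in((583,181),(678,181),(581,333),(675,338))])
    from bench import robot
    print(robot.current_gripper_width())
E
python3 fit.py
```

```text
[ 5.61420459e+02  2.64640427e+01 -3.66603627e-02] [[-0.4, 0.2], [0.2, -0.3], [0.0, 0.4], [0.2, 0.8], [-0.4, -0.5], [0.2, -0.3], [-0.8, 0.0], [-0.2, 0.7]]
[ 5.02879698e+02  3.40551847e+02 -1.35584139e-01] [[-0.1, -0.5], [1.1, -0.1], [0.0, 0.6], [0.3, 0.7], [0.3, -0.7], [0.1, 0.6], [-1.0, 2.2], [0.1, 2.3], [-0.5, 0.9], [0.9, 0.3], [0.2, -1.6], [-0.5, -0.7]]
ball z74.5+: top [563.12273557  28.89483267  82.5       ] side [561.75618272  29.18043865  82.5       ]
tab top [636.17557106  24.41546923 127.5       ] [626.36277051  25.08856069 127.5       ]
dish corners [array([605.3,  55.1]), array([604.1,  -1.6]), array([514.1,  58.4]), array([510. ,   2.8])]
0.9988023513656746
```

```bash
cat > s1.py <<'E'
from bench import robot
import numpy as np, cv2
y=-0.037; d=np.array([np.cos(y),np.sin(y),0]); o=[np.pi,0,y]
T=np.array([627.5,24.7,0])
r=lambda:np.round(robot.current_contact_force(),1)
robot.move_linear([218.6,504.7,290])
robot.move_ptp(T+[0,0,230],o)
robot.move_gripper(.45)
print(robot.current_t(),robot.current_qpos().round(2))
print(robot.move_linear(T+[0,0,97],speed=80,f_stop=8),r())
robot.sleep(.3)
robot.move_gripper(0); print(robot.current_gripper_width()*93,r(),robot.current_finger_force())
for n in("side","top"):cv2.imwrite(f"pics/{n}1.png",robot.get_image(n)["img"])
print(robot.current_t())
a=cv2.imread("pics/top1.png")[130:260,270:400];b=cv2.imread("pics/side1.png")[155:285,250:380]
cv2.imwrite("pics/c1.png",cv2.resize(np.hstack([a,b]),None,fx=3,fy=3))
E
python3 s1.py
```

```text
3.9417 [-0.14  0.39  1.32 -0.    1.43  1.47]
False [ 0.2  0.3 -0. ]
13.631339665273066 [-0.7  2.1 -0.3] 30.000107288360596
6.7167
```

View pics/c1.png

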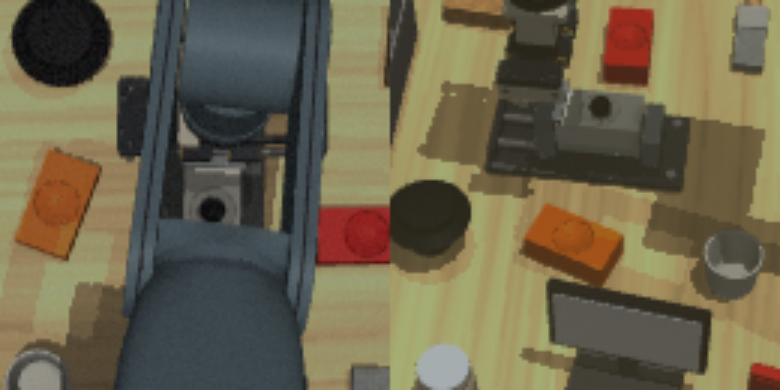

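The picture shows the gripper on the tab. Its 13.6 mm width confirms the pinch, and the ball is centred. Next I'll pull the jaw open.

```bash
cat > s2.py <<'E'
from bench import robot
import numpy as np, cv2
y=-0.037; d=np.array([np.cos(y),np.sin(y),0]); o=[np.pi,0,y]
r=lambda:np.round(robot.current_contact_force(),1)
P=np.array(robot.current_tcp_pos()); print(P)
print(robot.move_linear(P+47*d,speed=30,f_stop=25),r(),robot.current_gripper_width()*93,np.array(robot.current_tcp_pos())-P)
robot.move_gripper(.45); robot.sleep(.2); print(r())
P=np.array(robot.current_tcp_pos())
robot.move_linear(P+[0,0,105],speed=120)
robot.move_linear([450,-150,260],speed=200)
for n in("side","top"):cv2.imwrite(f"pics/{n}2.png",robot.get_image(n)["img"])
print(robot.current_t())
a=cv2.imread("pics/top2.png")[150:250,290:390];b=cv2.imread("pics/side2.png")[160:260,260:360]
cv2.imwrite("pics/c2.png",cv2.resize(np.hstack([a,b]),None,fx=4,fy=4,interpolation=cv2.INTER_CUBIC))
E
python3 s2.py
```

```text
[627.51042336  24.93666429  97.01108664]
False [-1.4  2.1 -0. ] 13.809783536430805 [ 4.70707088e+01 -1.79667017e+00 -1.80910510e-02]
[-0.4  0.   0.3]
12.025
```

View pics/c2.png

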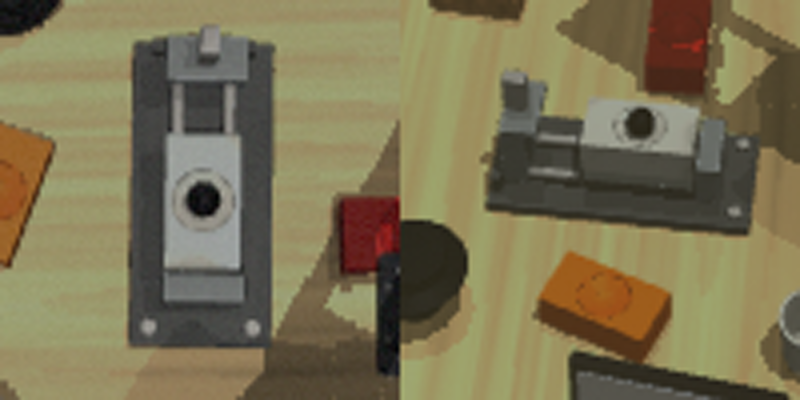

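Jaw is open by about 47 mm and the ball is still central. I'll fit the dish's top corners, for example (168,134) and (240,270) in the left crop.

```bash
cat > f2.py <<'E'
from fit import *
t=lambda u,v:("top",289.6+u/4,149.6+v/4); s=lambda u,v:("side",259.6+(u-400)/4,159.6+v/4)
T=[(t(168,134),(50,28,78)),(t(242,136),(50,-28,78)),(t(164,268),(-50,28,78)),(t(240,270),(-50,-28,78))]
S=[(s(588,100),(50,-28,78)),(s(582,152),(50,28,78)),(s(698,108),(-50,-28,78)),(s(697,160),(-50,28,78))]
for q in(T,S,T+S): print(*fit(q,[560,28,0]))
print(px(*t(204,200),82.5),px(*s(640,123),82.5))
E
python3 f2.py
```

```text
[ 5.61819604e+02  2.85108558e+01 -4.73689619e-02] [[-0.1, 0.1], [0.1, 0.1], [0.1, -0.1], [-0.0, -0.1]]
[5.60296646e+02 3.39078520e+01 1.20022811e-02] [[0.1, 0.7], [0.0, -0.3], [0.3, 0.3], [-0.4, -0.7]]
[ 5.61391565e+02  2.97701448e+01 -3.09907381e-02] [[-0.8, 0.4], [-0.6, 0.1], [-0.1, 0.2], [-0.2, -0.1], [0.3, -0.6], [-0.4, -1.7], [0.4, -0.1], [-1.0, -1.1]]
[562.51214402  28.31716163  82.5       ] [561.69199768  29.87483331  82.5       ]
```

```bash
cat > s3.py <<'E'
from bench import robot
import numpy as np, cv2
y=-0.037; o=[np.pi,0,y]; D=np.array([561.8,28.1,0])
r=lambda:np.round(robot.current_contact_force(),1)
robot.move_gripper(1.0)
robot.move_linear(D+[0,0,200],o,speed=220)
print(robot.move_linear(D+[0,0,41],speed=70,f_stop=8),r())
robot.sleep(.3)
for g in(.68,.64,.62,.61,.6,.595,.58): 
    robot.move_gripper(g); print(g,robot.current_gripper_width()*93,r(),round(robot.current_finger_force(),1))
robot.move_gripper(0); robot.sleep(.3)
print(robot.current_gripper_width()*93,r(),robot.current_finger_force(),robot.current_tcp_pos())
cv2.imwrite("pics/side3.png",robot.get_image("side")["img"])
print(robot.current_t())
a=cv2.imread("pics/side3.png")[130:280,230:430]
cv2.imwrite("pics/c3.png",cv2.resize(a,None,fx=4,fy=4,interpolation=cv2.INTER_CUBIC))
E
python3 s3.py
```

```text
False [ 0.2 -1.2 -0.5]
0.68 63.04980315794184 [ 0.3  0.4 -0.6] 0.0
0.64 59.72009836613217 [-0.3 -0.6  0.1] 0.0
0.62 57.35442690320032 [-0.5  2.  -0.6] 1.1
0.61 56.962542804524716 [-0.4  2.6  0.6] 1.2
0.6 55.661958080226746 [-0.5  2.5 -0.5] 4.3
0.595 56.02369857942596 [-0.4  2.5  1. ] 14.0
0.58 55.89803888621879 [-0.1  2.5  0.2] 30.0
55.907654628110905 [-0.1  2.8 -0.2] 29.999948143959045 [561.75879387  28.10370211  41.01630948]
19.5833
```

View pics/c3.png

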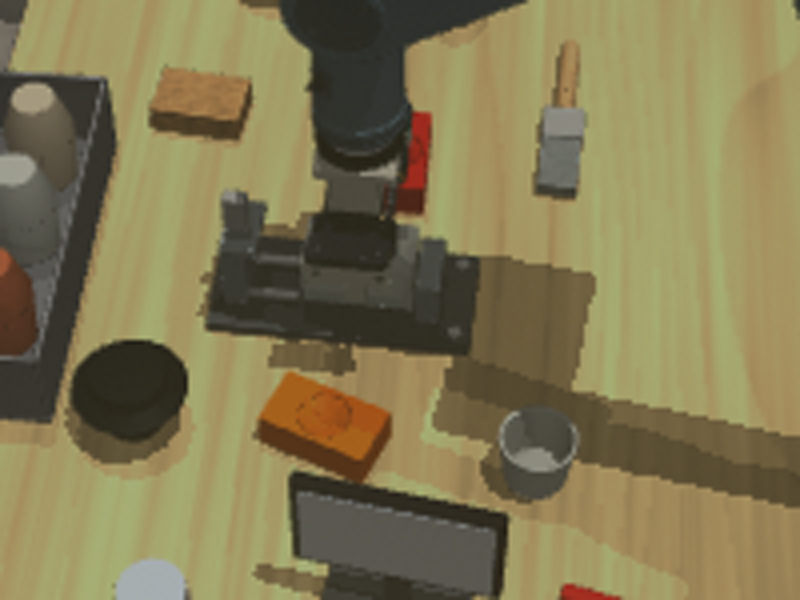

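```bash
cat > s4.py <<'E'
from bench import robot
import numpy as np
y=-0.037; d=np.array([np.cos(y),np.sin(y),0])
r=lambda:np.round(robot.current_contact_force(),1)
P=np.array(robot.current_tcp_pos())
robot.move_linear(P+4.5*d,speed=8); print(r())
robot.move_linear(P+4.5*d+[0,0,8],speed=12); robot.sleep(.3); print(r(),robot.current_ft_torque().round(2),robot.current_gripper_width()*93)
robot.move_linear(P+4.5*d+[0,0,45],speed=30); robot.sleep(.2); print(r(),robot.current_ft_torque().round(2),robot.current_t())
from fit import *
for o in(pan[:6],pan[6:],pan): print(*fit(o,[500,340,-.1]))
E
python3 s4.py
```

```text
[-4.4 -1.7  3.4]
[-0.3  0.1 -4.3] [ 0.02  0.08 -0.01] 55.93733242558076
[-0.6 -0.6 -4.6] [-0.03  0.2  -0.05] 22.9917
[ 5.03260894e+02  3.41279392e+02 -1.33311077e-01] [[-0.5, -0.6], [0.7, -0.2], [-0.2, 0.5], [0.1, 0.6], [0.0, -0.9], [-0.1, 0.5]]
[ 5.02343469e+02  3.38160277e+02 -1.46134576e-01] [[-0.7, 1.3], [0.2, 1.9], [-0.2, 0.0], [1.0, -0.1], [0.3, -2.4], [-0.5, -1.2]]
[ 5.02879698e+02  3.40551847e+02 -1.35584163e-01] [[-0.1, -0.5], [1.1, -0.1], [0.0, 0.6], [0.3, 0.7], [0.3, -0.7], [0.1, 0.6], [-1.0, 2.2], [0.1, 2.3], [-0.5, 0.9], [0.9, 0.3], [0.2, -1.6], [-0.5, -0.7]]
```

```bash
cat > s5.py <<'E'
from bench import robot
import numpy as np, cv2
P=np.array([502.9,340.5,0])-128*np.array([.1376,.9905,0])+[0,0,86]
r=lambda:np.round(robot.current_contact_force(),1)
robot.move_linear(P,[np.pi,0,np.pi/2-.138],speed=50); robot.sleep(.5)
print(robot.current_tcp_pos(),robot.current_eef_rot(),r(),robot.current_gripper_width()*93,robot.current_t())
for n in("side","top"):cv2.imwrite(f"pics/{n}5.png",robot.get_image(n)["img"])
a=cv2.imread("pics/top5.png")[145:270,215:345];b=cv2.imread("pics/side5.png")[170:295,255:385]
cv2.imwrite("pics/c5.png",cv2.resize(np.hstack([a,b]),None,fx=3,fy=3,interpolation=cv2.INTER_CUBIC))
E
python3 s5.py
```

```text
[485.31509246 213.69905084  86.01005372] [ 3.14154761e+00 -2.89854428e-06  1.43276401e+00] [-0.2 -0.  -4.6] 55.92885062724771 27.6917
```

View pics/c5.png

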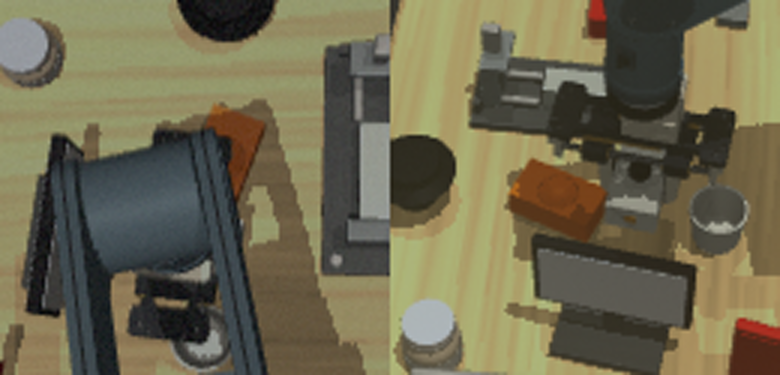

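The right half shows the brass stud end at about (628,215) facing the panel, with the ball in its hollow. I'll make one close check against the predicted corners.

Run:
```python
from h import *; import cv2
I=cv2.imread("pics/side5.png")[205:280,300:400]; I=cv2.resize(I,None,fx=8,fy=8,interpolation=cv2.INTER_CUBIC)
n=np.array([.1376,.9905]);m=np.array([-n[1],n[0]]);c=np.array([485.3,213.7])
pts=[[*(c+50*n+k*28*m),z] for k in(-1,1) for z in(87,123)]+[[*(c+50*n),105],[*c,127.5]]
for u,v in proj("side",pts): cv2.circle(I,(int((u-300+.5)*8),int((v-205+.5)*8)),4,(0,255,0),1)
cv2.imwrite("pics/c6.png",I)
```

```text
(no output)
```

View pics/c6.png

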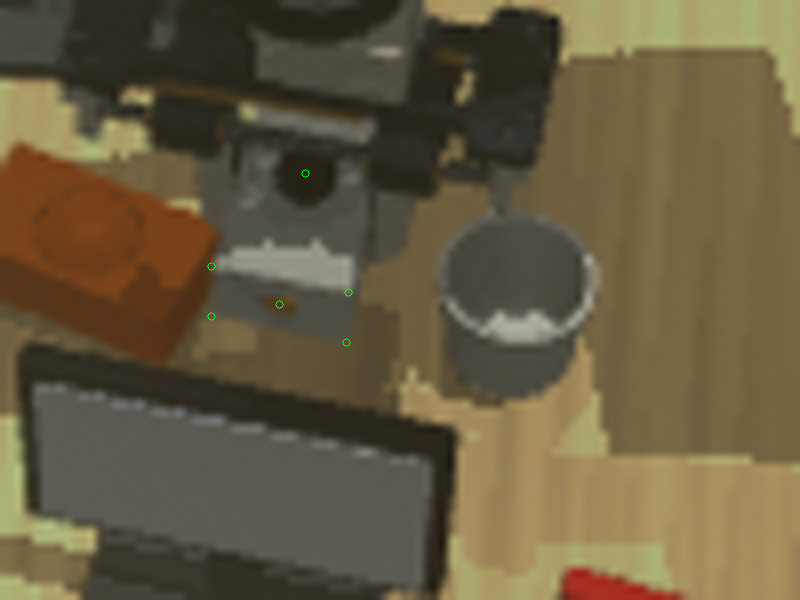

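The predicted end corners and the stud at (280,304) match the image to about 1 px. The dish is level and the ball is central.

```bash
python3 -c "
from bench import robot
print(robot.current_t(),robot.current_joint_vel().round(4)); print(robot.hand_in())"
```

```text
27.7917 [-0.0014  0.0008  0.0012 -0.0005 -0.001   0.0014]
the job is handed in; nothing more can be done
None
```

The job is handed in at about 28 s: the jaw is open about 47 mm, and the arm holds the dish level with its studded end facing the panel, about 70 mm from the lit face by my camera fit, with the ball in the middle of its hollow.

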